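# Find the full small-parts box and put it in the stock tray

## Task

One of the three identical closed grey boxes on the storeroom bench is still full; the other two are empty. Lift them to feel which is the heavy one and set that one down, upright, flat on the floor of the shallow steel tray; the empty boxes stay on the bench, upright, about where they stood. Set every box down gently; drop none.

Things in the scene. Friction and masses are not known exactly. Their poses are not given: they have to be found in the camera images.
- box_a: one of three identical closed grey plastic boxes, 84 (its x) x 60 (its y) x 56 mm high; flat lid fixed shut, flush sides, white label on top, steel clip on each short end. Origin: centre of the underside. Stands on the bench, its x within 30 degrees of world x. Empty: about 0.13 kg; full (steel strip hidden inside): 0.5 to 0.75 kg. Exactly one of the three is full, any of them
- box_b: one of three identical closed grey plastic boxes, 84 (its x) x 60 (its y) x 56 mm high; flat lid fixed shut, flush sides, white label on top, steel clip on each short end. Origin: centre of the underside. Stands on the bench, its x within 30 degrees of world x. Empty: about 0.13 kg; full (steel strip hidden inside): 0.5 to 0.75 kg. Exactly one of the three is full, any of them
- box_c: one of three identical closed grey plastic boxes, 84 (its x) x 60 (its y) x 56 mm high; flat lid fixed shut, flush sides, white label on top, steel clip on each short end. Origin: centre of the underside. Stands on the bench, its x within 30 degrees of world x. Empty: about 0.13 kg; full (steel strip hidden inside): 0.5 to 0.75 kg. Exactly one of the three is full, any of them
- tray: shallow open galvanised tray, fixed to the bench beyond the boxes; 160 (its x) x 200 (its y) mm outside, 30 mm high, walls and floor 3 mm thick. Origin: centre of its underside (inner floor 3 mm above the bench); its axes are within 20 degrees of the world's. A taller bin, a carton, a tape roll and a black case stand further out at the sides

How it is judged:
At the end, for the whole second after the job is handed in: The full box rests on the tray's floor (its underside lower than 12 mm above the bench, its weight of more than 2.5 N on the tray), inside the walls, upright within 10 degrees, at rest; both empty boxes are on the bench within 60 mm of where they started, upright within 10 degrees, at rest (((angle between each of box_a, box_b, box_c's own z axis and vertical below 0.17 rad and height (world z) of box_a below 0.012 m and linear speed of each of box_a, box_b, box_c below 0.02 m/s and contact force between box_a and tray above 2.5 N and x of box_a in the frame of tray between -0.075 and 0.075 m and y of box_a in the frame of tray between -0.095 and 0.095 m and distance of each of box_b, box_c from where it was at the start of the episode below 0.06 m) or (angle between each of box_b, box_a, box_c's own z axis and vertical below 0.17 rad and height (world z) of box_b below 0.012 m and linear speed of each of box_b, box_a, box_c below 0.02 m/s and contact force between box_b and tray above 2.5 N and x of box_b in the frame of tray between -0.075 and 0.075 m and y of box_b in the frame of tray between -0.095 and 0.095 m and distance of each of box_a, box_c from where it was at the start of the episode below 0.06 m) or (angle between each of box_c, box_a, box_b's own z axis and vertical below 0.17 rad and height (world z) of box_c below 0.012 m and linear speed of each of box_c, box_a, box_b below 0.02 m/s and contact force between box_c and tray above 2.5 N and x of box_c in the frame of tray between -0.075 and 0.075 m and y of box_c in the frame of tray between -0.095 and 0.095 m and distance of each of box_a, box_b from where it was at the start of the episode below 0.06 m))); the robot touches nothing.
It fails at once if a box is dropped (falls faster than 0.7 m/s with no finger holding it, a drop of 25 mm or more) ((linear speed of box_a above 0.7 m/s and contact force between box_a and the fingers below 0.3 N) or (linear speed of box_b above 0.7 m/s and contact force between box_b and the fingers below 0.3 N) or (linear speed of box_c above 0.7 m/s and contact force between box_c and the fingers below 0.3 N)).
It also fails if it takes over 64 s, if anything falls off the work surface, if the arm or the gripper's body presses on something with over 40 N, if the wrist force passes 120 N, or if a joint passes its speed limit or range.

## Robot

A 6-joint arm with a two-finger parallel gripper is mounted at the origin on the work surface. World frame = base frame: x ahead of the robot, y to its left, z up, the work surface at z = 0. Lengths are in m, angles in rad, forces in N, time in s.
With the tool pointing down it reaches from about 0.25 to 0.725 m from the base axis. Payload 4 kg.
Tool frame: the origin (TCP) lies between the finger pads; the fingertips stand 11 mm ahead of it and the grasp point (between the pads) lies 8 mm behind it (bot.tip_extent is the distance from the TCP to the fingertips, in m); z points along the fingers, y is the line along which they close (so a half turn about z gives the same grasp; the last joint's range is limited). The gripper opens to 85 mm and grips with 20 to 120 N. Pads are 22 mm wide; open, the fingers measure 114 mm over their backs; the gripper's body (76 mm by 85 mm) begins 54 mm behind the grasp point. The pads swing forward as they close: fully open they stand 13 mm farther back than shut.
Start: joints at [1.128, 0.241, 0.005, 1.335, 0, 1.571], TCP at [0.214, 0.452, 0.242] pointing down, gripper open.
Joint ranges: [-2.72, 2.72], [-1.05, 1.87], [-1.09, 1.28], [-1.99, 2.15], [-1.42, 1.44], [-3.14, 3.14]. Speed limits (rad/s): [2.79, 2.79, 3.14, 3.14, 3.14, 3.14].

## Interface

Orientations are given as a unit quaternion [x, y, z, w].
In Python, from workcell import bot gives the robot as it stands. The module is installed in compiled form; this text tells all that it offers.
- The arm moves only by the tool drive_tool, never from a script. Its argument "rows" is a list of rows, each an object of numbers: "dx", "dy", "dz": the shift along the tool's x, y, z in units of 50 mm (1.0 is 50 mm); "wx", "wy", "wz": the turn, a rotation vector about the tool's x, y, z in units of 5 degrees (1.0 is 5 degrees); "hand": the finger opening in mm, from 0 to 85.4. A call has 1 to 20 rows; each row is the pose to reach, as a shift and turn from the pose commanded when the call began, along the tool's axes at that moment; what a row does not reach only later rows make up. A row lasts 1/10 s, in which the tool goes at most 50 mm and 8.59 degrees, less where a joint would pass 70% of its speed; a pose out of reach is approached as far as the arm can. A call with a gripper value outside its range is refused whole. The fingers move at their own pace and stop on an object; the grip force is fixed at half the most. Time passes only in rows, so rows that repeat a pose let the fingers close. It gives the time, the measured TCP pose, the force, the opening and the grip force at its end, in the units of the state.
- bot.get_obs(): the state, without advancing time (a new reading comes with each control period).
- bot.camera(name): name is "scene" or "top" or "wrist"; returns the picture (420x560x3 uint8, red, green, blue); there is no depth.
- bot.get_calibration(name): a dict with "vfov" (degrees; the focal length in pixels is half the picture's height over the tangent of half this angle, whatever the lens; pixels are square), "cx", "cy" (the principal point, pixels), "k1" (the pictures are not rectified: a ray, as slopes to the right and down, at radius r is drawn at 1 + k1 r^2 times it, then the intrinsics apply), "origin" and "rotation" of the camera in the world; the wrist camera has in their place "mount" (4x4, takes a point from camera to tool coordinates, whose origin is the TCP and whose axes are the flange's). Camera axes: x right, y up, looking along -z (the intrinsics and any distortion apply to the point x, -y, -z); pixel columns grow to the right and rows downward; lengths in m; the calibration is good to about 2 mm. A picture is of the moment at which its call begins: read the wrist's pose just before it. get_calibration takes no time and is no camera call.
- bot.job_done(): hands the job in; it is judged then, once.
Trained networks look in the newest picture that a camera, given by its name, has taken for a name from the list of things; names that differ only in an ending like _2 or _b are one class to them, and where a whole thing is asked for, a point or a joint stands for the part that bears it (a point fixed in the world has none). Each returns a list of dicts, best first, with "score" (0 to 1); they miss things now and then, are a little off and sometimes report something else, mostly with a low value. They report only what shows in the picture. A call takes as long as a camera call.
- bot.look_for(camera, thing): "extent" ([centre column, centre row, width, height] in pixels, round what is visible of it).
- bot.outline_of(camera, thing): "region" (420x560 bool, what is visible of it) and "extent" ([centre column, centre row, width, height] in pixels, round what is visible of it).
The state is a dict: "clock": time; "joint_pos": joint angles; "joint_vel": joint speeds; "tau": joint torques, N m; "eef_pos": TCP position; "tool_rot": TCP orientation; "ft_force": force on the tool from outside, world axes, zero at the start; "ft_torque": the same for the moment, N m; "grip_width": finger opening in m; "grasp_force": force on a finger pad.
Only numpy, scipy, OpenCV 4.12 (cv2) and the standard library are available. Lean on these libraries where they do the work, as an engineer would, in place of code of your own. Each camera call takes 0.05 s, during which the arm holds its last target. There are 200 camera calls.

## Working session

There is one attempt and no reset: what is moved stays moved. The work goes in short steps, Python scripts to look and compute and a tool call to move; the robot and the scene stay as the last step left them, time stands still between calls to the robot, and variables do not carry over. Pictures are saved under pics/ and viewed, at most 10 in all, crops included, and the job is handed in when it is done.

Besides the shell and the picture viewer there is one more tool, called after "Emit:" in YAML: its name, and indented under it one key for each argument. drive_tool: Moves the arm, as the interface text tells. Its arguments: {"type":"object","properties":{"rows":{"type":"array","items":{"type":"object","properties":{"dx":{"type":"number"},"dy":{"type":"number"},"dz":{"type":"number"},"wx":{"type":"number"},"wy":{"type":"number"},"wz":{"type":"number"},"hand":{"type":"number"}}}}},"required":["rows"]}

```bash
mkdir -p pics
cat > h.py <<'E'
import numpy as np, cv2
from scipy.spatial.transform import Rotation as R
from workcell import bot
def cam(name,obs=None):
    c=bot.get_calibration(name)
    if 'mount' in c:
        T=np.eye(4);T[:3,:3]=R.from_quat(obs['tool_rot']).as_matrix();T[:3,3]=obs['eef_pos']
        M=T@np.array(c['mount']);return c,M[:3,3],M[:3,:3]
    r=np.array(c['rotation'])
    if r.size==4: r=R.from_quat(r.ravel()).as_matrix()
    return c,np.array(c['origin']),r
def ray(c,Rm,px):
    f=210/np.tan(np.radians(c['vfov'])/2)
    K=np.array([[f,0,c['cx']],[0,f,c['cy']],[0,0,1.]])
    p=cv2.undistortPoints(np.array(px,float).reshape(-1,1,2),K,np.array([c['k1'],0,0,0.]))[:,0]
    return np.c_[p[:,0],-p[:,1],-np.ones(len(p))]@Rm.T
def on_plane(name,px,z,obs=None):
    c,o,Rm=cam(name,obs);d=ray(c,Rm,px)
    return o+d*((z-o[2])/d[:,2])[:,None]
E
python3 - <<'E'
from h import *
print(bot.get_calibration('top'),bot.get_calibration('wrist'));o=bot.get_obs();print(o)
im=bot.camera('top');cv2.imwrite('pics/top.png',im[:,:,::-1])
for t in ['box_a','tray']:
    for d in bot.outline_of('top',t):
        m=d['region'].astype(np.uint8)
        cs=max(cv2.findContours(m,0,2)[0],key=cv2.contourArea)
        q=cv2.boxPoints(cv2.minAreaRect(cs))
        print(t,round(d['score'],2),np.round(d['extent']),q.round().tolist())
        for z in ([0.056,0] if t=='box_a' else [0.03,0]):
            p=on_plane('top',q,z);e=p[1]-p[0];f=p[2]-p[1]
            print(z,p.mean(0).round(3),np.linalg.norm(e).round(3),np.degrees(np.arctan2(e[1],e[0])).round(1),np.linalg.norm(f).round(3))
E
```

```text
{'vfov': 46.89791433604215, 'cx': 290.24468001341137, 'cy': 211.13804252129776, 'k1': 0.05269343061003606, 'origin': array([0.39783297, 0.01666489, 0.75527239]), 'rotation': array([-0.07257284,  0.08669482,  0.74596162, -0.65632192])} {'vfov': 63.40122734532087, 'cx': 281.2862418159317, 'cy': 201.2733455332828, 'k1': 0.02891100065583368, 'mount': array([[ 8.75581363e-05,  9.65523796e-01,  2.60314793e-01,
         6.65404286e-02],
       [ 9.99999702e-01, -2.84245893e-04,  7.17931015e-04,
        -6.97420027e-04],
       [ 7.67172890e-04,  2.60314652e-01, -9.65523533e-01,
        -1.29872022e-01],
       [ 0.00000000e+00,  0.00000000e+00,  0.00000000e+00,
         1.00000000e+00]])}
{'clock': 0.0, 'joint_pos': array([1.12802987e+00, 2.41429732e-01, 3.74028168e-03, 1.33520363e+00,
       1.07658340e-08, 1.57082328e+00]), 'joint_vel': array([-0.00060095, -0.00104049, -0.00070377, -0.00016144, -0.00187428,
        0.00121882]), 'tau': array([ 2.28901672e-04, -3.72317040e+01,  2.52407777e+01,  1.69302797e-02,
        1.54143827e-04,  5.84900448e-06]), 'eef_pos': array([0.21396197, 0.45123
[... 313 characters left out ...]
7.] [[254.0, 280.0], [268.0, 220.0], [308.0, 229.0], [294.0, 289.0]]
0.056 [0.496 0.014 0.056] 0.09 -19.9 0.061
0 [0.503 0.013 0.   ] 0.098 -19.9 0.066
box_a 0.81 [189. 313.  58.  71.] [[156.0, 339.0], [173.0, 274.0], [220.0, 286.0], [204.0, 351.0]]
0.056 [0.431 0.153 0.056] 0.091 -18.1 0.071
0 [0.434 0.164 0.   ] 0.098 -18.1 0.076
box_a 0.65 [401. 267.  60.  64.] [[366.0, 244.0], [413.0, 230.0], [432.0, 291.0], [385.0, 306.0]]
0.056 [ 0.455 -0.153  0.056] 0.073 -80.1 0.092
0 [ 0.46  -0.166  0.   ] 0.079 -80.1 0.099
tray 0.86 [243. 153. 143. 117.] [[170.0, 197.0], [183.0, 96.0], [313.0, 113.0], [300.0, 214.0]]
0.03 [0.665 0.056 0.03 ] 0.169 -11.5 0.212
0 [0.676 0.057 0.   ] 0.176 -11.5 0.221
```

View pics/top.png

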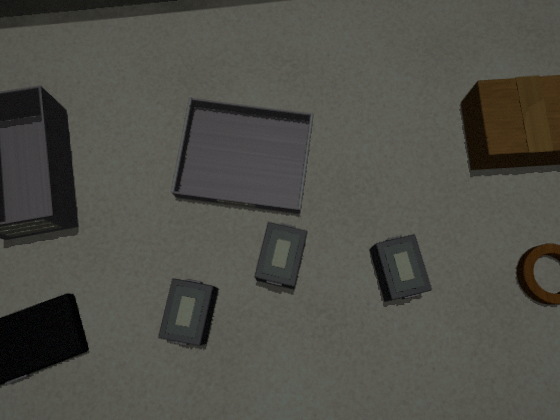

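The picture shows the three boxes at about (189,313), (282,257) and (401,267), and the tray at (243,153). The networks agree. I'll refine the box poses from the white labels, which lie on the top face.

Run:
```python
from h import *
im=cv2.imread('pics/top.png');g=im.min(2)
for n,(x,y) in dict(L=(187,312),M=(282,254),Rt=(403,266)).items():
    w=g[y-28:y+28,x-18:x+18].astype(float);t=(w.max()+np.median(w))/2
    m=(w>t).astype(np.uint8);k,l,s,_=cv2.connectedComponentsWithStats(m);i=1+s[1:,4].argmax()
    ys,xs=np.nonzero(l==i);pts=np.c_[xs+x-18,ys+y-28].astype(np.float32)
    P=on_plane('top',pts,.056)[:,:2].astype(np.float32);c,sz,a=cv2.minAreaRect(P*1000)
    v=np.linalg.svd(P-P.mean(0))[2][0] if 0 else np.linalg.eigh(np.cov(P.T))[1][:,1]
    print(n,len(P),P.mean(0).round(4),np.round(sz),'rect',np.round(a,1),'pca',np.degrees(np.arctan2(*v[::-1])).round(1))
q=[[192,99],[312,114],[301,211],[175,193]]
p=on_plane('top',q,.03);print(p.round(3),p.mean(0))
for i in range(4):
    e=p[(i+1)%4]-p[i];print(np.linalg.norm(e).round(3),np.degrees(np.arctan2(e[1],e[0])).round(1))
o=bot.get_obs();print(R.from_quat(o['tool_rot']).as_matrix().round(3))
```

```text
L 401 [0.4332 0.1576] [20. 39.] rect 72.4 pca 162.6
M 363 [0.4969 0.0141] [20. 40.] rect 69.8 pca 159.8
Rt 375 [ 0.4562 -0.1595] [40. 20.] rect 6.6 pca -174.4
[[ 0.767  0.125  0.03 ]
 [ 0.718 -0.064  0.03 ]
 [ 0.561 -0.025  0.03 ]
 [ 0.614  0.164  0.03 ]] [0.66512652 0.04996268 0.03      ]
0.195 -104.7
0.161 166.1
0.197 74.4
0.158 -14.4
[[-0.904  0.428 -0.001]
 [ 0.428  0.904 -0.001]
 [-0.    -0.002 -1.   ]]
```

Emit:
drive_tool:
  rows:
    - {"dx": -3.2, "dy": -1.7, "dz": 0.9, "wz": -0.8, "hand": 85}
    - {"dx": -6.47, "dy": -3.43, "dz": 1.8, "wz": -1.56, "hand": 85}
    - {"dx": -6.47, "dy": -3.43, "dz": 1.8, "wz": -1.56, "hand": 85}
    - {"dx": -6.47, "dy": -3.43, "dz": 1.8, "wz": -1.56, "hand": 85}
    - {"dx": -6.47, "dy": -3.43, "dz": 1.8, "wz": -1.56, "hand": 85}
    - {"dx": -6.47, "dy": -3.43, "dz": 1.8, "wz": -1.56, "hand": 85}
    - {"dx": -6.47, "dy": -3.43, "dz": 1.8, "wz": -1.56, "hand": 85}
    - {"dx": -6.47, "dy": -3.43, "dz": 1.8, "wz": -1.56, "hand": 85}
    - {"dx": -6.47, "dy": -3.43, "dz": 1.8, "wz": -1.56, "hand": 85}
    - {"dx": -6.47, "dy": -3.43, "dz": 1.8, "wz": -1.56, "hand": 85}
    - {"dx": -6.47, "dy": -3.43, "dz": 1.8, "wz": -1.56, "hand": 85}
    - {"dx": -6.47, "dy": -3.43, "dz": 1.8, "wz": -1.56, "hand": 85}
    - {"dx": -6.47, "dy": -3.43, "dz": 1.8, "wz": -1.56, "hand": 85}

```text
invalid input at $.rows[0]: expected keys dx, dy, dz, wx, wy, wz, hand
```

```bash
cat >> h.py <<'E'
def to(x,y,z,deg,o=None):
    "tool y axis to world angle deg, pointing down -> row"
    o=o or bot.get_obs();T=R.from_quat(o['tool_rot'])
    a=np.radians(deg);Y=np.array([np.cos(a),np.sin(a),0]);Z=np.array([0,0,-1.])
    G=R.from_matrix(np.c_[np.cross(Y,Z),Y,Z])
    d=T.inv().apply(np.array([x,y,z])-o['eef_pos'])/.05
    w=np.degrees((T.inv()*G).as_rotvec())/5
    print('d',d.round(2),'w',w.round(2))
E
cat > look.py <<'E'
from h import *
import sys
o=bot.get_obs();im=bot.camera('wrist');cv2.imwrite('pics/'+sys.argv[1]+'.png',im[:,:,::-1])
print(o['eef_pos'].round(4),R.from_quat(o['tool_rot']).as_matrix().round(3).tolist(),o['ft_force'].round(2))
g=im.min(2)
for d in bot.outline_of('wrist','box_a')[:3]:
    x,y,w,h=np.array(d['extent'])
    m=d['region'].astype(bool);m=cv2.erode(m.astype(np.uint8),np.ones((9,9)))>0
    if m.sum()<50: continue
    v=g[m];t=(np.percentile(v,99)+np.median(v))/2
    l=(m&(g>t)).astype(np.uint8);k,lab,s,_=cv2.connectedComponentsWithStats(l);i=1+s[1:,4].argmax()
    ys,xs=np.nonzero(lab==i);P=on_plane('wrist',np.c_[xs,ys],.056,o)[:,:2].astype(np.float32)
    c,sz,a=cv2.minAreaRect(P*1000);print(round(d['score'],2),np.round(d['extent']),'label',P.mean(0).round(4),np.array(c).round(1),np.round(sz),np.round(a,1))
E
python3 look.py w1
```

```text
[0.214  0.4514 0.2416] [[-0.904, 0.428, -0.001], [0.428, 0.904, -0.001], [-0.0, -0.002, -1.0]] [ 0.5   0.14 -0.6 ]
```

View pics/w1.png

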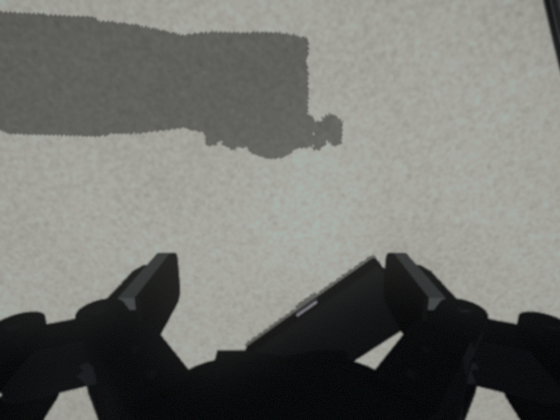

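The call was refused because every row needs all seven keys. The wrist view still shows the start pose, with the black case below between the fingers and no box. I'll move sideways before descending.

Emit:
drive_tool:
  rows:
    - {"dx": -3.2, "dy": -1.7, "dz": 0, "wx": 0, "wy": 0, "wz": -0.8, "hand": 85}
    - {"dx": -3.2, "dy": -1.7, "dz": 0, "wx": 0, "wy": 0, "wz": -0.8, "hand": 85}
    - {"dx": -6.47, "dy": -3.43, "dz": 1.4, "wx": 0, "wy": 0, "wz": -1.56, "hand": 85}
    - {"dx": -6.47, "dy": -3.43, "dz": 1.4, "wx": 0, "wy": 0, "wz": -1.56, "hand": 85}
    - {"dx": -6.47, "dy": -3.43, "dz": 1.4, "wx": 0, "wy": 0, "wz": -1.56, "hand": 85}
    - {"dx": -6.47, "dy": -3.43, "dz": 1.4, "wx": 0, "wy": 0, "wz": -1.56, "hand": 85}
    - {"dx": -6.47, "dy": -3.43, "dz": 1.4, "wx": 0, "wy": 0, "wz": -1.56, "hand": 85}
    - {"dx": -6.47, "dy": -3.43, "dz": 1.4, "wx": 0, "wy": 0, "wz": -1.56, "hand": 85}
    - {"dx": -6.47, "dy": -3.43, "dz": 1.4, "wx": 0, "wy": 0, "wz": -1.56, "hand": 85}
    - {"dx": -6.47, "dy": -3.43, "dz": 1.4, "wx": 0, "wy": 0, "wz": -1.56, "hand": 85}
    - {"dx": -6.47, "dy": -3.43, "dz": 1.4, "wx": 0, "wy": 0, "wz": -1.56, "hand": 85}
    - {"dx": -6.47, "dy": -3.43, "dz": 1.4, "wx": 0, "wy": 0, "wz": -1.56, "hand": 85}

```text
clock: 1.45
eef_pos: [0.4327, 0.1593, 0.1727]
tool_rot: [0.152, 0.988, 0.0, 0.0]
ft_force: [0.0, 0.9, -0.0]
grip_width: 0.085
grasp_force: 0.0
```

```bash
python3 look.py w2
```

```text
[0.4327 0.1593 0.1727] [[-0.954, 0.3, 0.001], [0.3, 0.954, 0.0], [-0.0, 0.001, -1.0]] [ 0.01  0.87 -0.  ]
0.97 [146. 301.  94. 112.] label [0.454  0.0084] [453.4   7.6] [ 9. 21.] 27.0
0.61 [280. 196.  86. 117.] label [0.4419 0.1533] [441.8 153.4] [20. 18.] 71.8
0.59 [ 11. 301.  21.  42.] label [ 0.4394 -0.0774] [439.5 -77.3] [1. 3.] 61.2
```

View pics/w2.png

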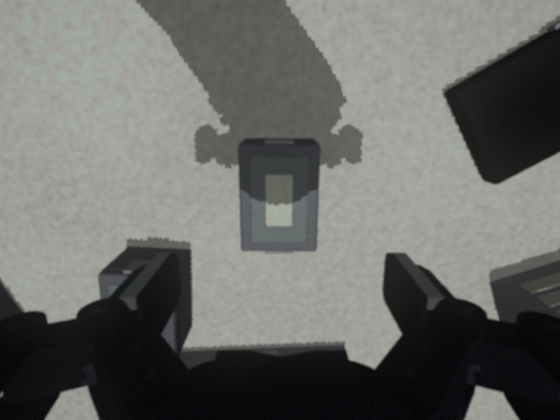

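Box L shows at (279,200), square between the fingers. The top and wrist estimates agree at (0.4325, 0.157). Next I descend and close.

Emit:
drive_tool:
  rows:
    - {"dx": 0, "dy": -0.05, "dz": 1.0, "wx": 0, "wy": 0, "wz": 0, "hand": 85}
    - {"dx": 0, "dy": -0.05, "dz": 1.8, "wx": 0, "wy": 0, "wz": 0, "hand": 85}
    - {"dx": 0, "dy": -0.05, "dz": 2.4, "wx": 0, "wy": 0, "wz": 0, "hand": 85}
    - {"dx": 0, "dy": -0.05, "dz": 2.8, "wx": 0, "wy": 0, "wz": 0, "hand": 85}
    - {"dx": 0, "dy": -0.05, "dz": 3.0, "wx": 0, "wy": 0, "wz": 0, "hand": 85}
    - {"dx": 0, "dy": -0.05, "dz": 3.0, "wx": 0, "wy": 0, "wz": 0, "hand": 85}
    - {"dx": 0, "dy": -0.05, "dz": 3.0, "wx": 0, "wy": 0, "wz": 0, "hand": 65}
    - {"dx": 0, "dy": -0.05, "dz": 3.0, "wx": 0, "wy": 0, "wz": 0, "hand": 60}
    - {"dx": 0, "dy": -0.05, "dz": 3.0, "wx": 0, "wy": 0, "wz": 0, "hand": 50}
    - {"dx": 0, "dy": -0.05, "dz": 3.0, "wx": 0, "wy": 0, "wz": 0, "hand": 50}
    - {"dx": 0, "dy": -0.05, "dz": 3.0, "wx": 0, "wy": 0, "wz": 0, "hand": 50}
    - {"dx": 0, "dy": -0.05, "dz": 3.0, "wx": 0, "wy": 0, "wz": 0, "hand": 50}

```text
clock: 2.75
eef_pos: [0.4337, 0.1569, 0.024]
tool_rot: [0.153, 0.988, 0.001, 0.001]
ft_force: [-1.6, 2.3, 5.5]
grip_width: 0.0595
grasp_force: 66.3
```

Emit:
drive_tool:
  rows:
    - {"dx": 0, "dy": 0, "dz": -0.15, "wx": 0, "wy": 0, "wz": 0, "hand": 50}
    - {"dx": 0, "dy": 0, "dz": -0.4, "wx": 0, "wy": 0, "wz": 0, "hand": 50}
    - {"dx": 0, "dy": 0, "dz": -0.6, "wx": 0, "wy": 0, "wz": 0, "hand": 50}
    - {"dx": 0, "dy": 0, "dz": -0.6, "wx": 0, "wy": 0, "wz": 0, "hand": 50}
    - {"dx": 0, "dy": 0, "dz": -0.6, "wx": 0, "wy": 0, "wz": 0, "hand": 50}
    - {"dx": 0, "dy": 0, "dz": -0.6, "wx": 0, "wy": 0, "wz": 0, "hand": 50}
    - {"dx": 0, "dy": 0, "dz": -0.6, "wx": 0, "wy": 0, "wz": 0, "hand": 50}

```text
clock: 3.45
eef_pos: [0.4317, 0.1556, 0.0517]
tool_rot: [0.153, 0.988, -0.0, -0.001]
ft_force: [0.6, 0.2, -6.0]
grip_width: 0.0594
grasp_force: 66.7
```

```bash
python3 -c "
from h import *
for i in range(3):
    o=bot.get_obs();print(o['eef_pos'].round(4),o['ft_force'].round(2),o['ft_torque'].round(2),o['tau'].round(2));bot.camera('wrist')"
```

```text
[0.4317 0.1556 0.0517] [ 0.64  0.22 -5.95] [-0.03 -0.    0.01] [-1.000e-02 -3.910e+01  2.114e+01  1.000e-02  0.000e+00 -0.000e+00]
[0.4318 0.1556 0.0517] [ 0.47 -0.51 -5.34] [0.01 0.07 0.  ] [-1.000e-02 -3.904e+01  2.109e+01  2.000e-02  0.000e+00 -0.000e+00]
[0.4319 0.1557 0.0518] [ 0.48  0.02 -7.06] [ 0.05 -0.03 -0.04] [-1.000e-02 -3.900e+01  2.107e+01  2.000e-02  0.000e+00 -0.000e+00]
```

About 6 N, so L is the full box (an empty one would be about 1.3 N, and the reading in free air was about 0). I'll carry it to the tray.

```bash
python3 -c "
from h import *
to(.432,.156,.16,72.5);to(.665,.050,.16,75.5);to(.665,.050,.06,75.5)"
```

```text
d [ 0.    0.   -2.16] w [-0.01 -0.01 -0.01]
d [-5.08 -0.61 -2.16] w [-0.01 -0.01 -0.61]
d [-5.08 -0.61 -0.16] w [-0.01 -0.01 -0.61]
```

Emit:
drive_tool:
  rows:
    - {"dx": 0, "dy": 0, "dz": -0.4, "wx": 0, "wy": 0, "wz": 0, "hand": 50}
    - {"dx": 0, "dy": 0, "dz": -1.0, "wx": 0, "wy": 0, "wz": 0, "hand": 50}
    - {"dx": 0, "dy": 0, "dz": -1.6, "wx": 0, "wy": 0, "wz": 0, "hand": 50}
    - {"dx": -0.2, "dy": 0, "dz": -2.1, "wx": 0, "wy": 0, "wz": 0, "hand": 50}
    - {"dx": -0.7, "dy": -0.1, "dz": -2.2, "wx": 0, "wy": 0, "wz": -0.1, "hand": 50}
    - {"dx": -1.3, "dy": -0.2, "dz": -2.2, "wx": 0, "wy": 0, "wz": -0.2, "hand": 50}
    - {"dx": -1.9, "dy": -0.25, "dz": -2.2, "wx": 0, "wy": 0, "wz": -0.25, "hand": 50}
    - {"dx": -2.5, "dy": -0.3, "dz": -2.2, "wx": 0, "wy": 0, "wz": -0.3, "hand": 50}
    - {"dx": -3.1, "dy": -0.4, "dz": -2.2, "wx": 0, "wy": 0, "wz": -0.4, "hand": 50}
    - {"dx": -3.7, "dy": -0.45, "dz": -2.2, "wx": 0, "wy": 0, "wz": -0.45, "hand": 50}
    - {"dx": -4.2, "dy": -0.5, "dz": -2.2, "wx": 0, "wy": 0, "wz": -0.5, "hand": 50}
    - {"dx": -4.6, "dy": -0.55, "dz": -2.2, "wx": 0, "wy": 0, "wz": -0.55, "hand": 50}
    - {"dx": -4.9, "dy": -0.6, "dz": -2.2, "wx": 0, "wy": 0, "wz": -0.6, "hand": 50}
    - {"dx": -5.0, "dy": -0.6, "dz": -2.2, "wx": 0, "wy": 0, "wz": -0.6, "hand": 50}
    - {"dx": -5.0, "dy": -0.6, "dz": -2.2, "wx": 0, "wy": 0, "wz": -0.6, "hand": 50}
    - {"dx": -5.0, "dy": -0.6, "dz": -2.2, "wx": 0, "wy": 0, "wz": -0.6, "hand": 50}
    - {"dx": -5.0, "dy": -0.6, "dz": -2.2, "wx": 0, "wy": 0, "wz": -0.6, "hand": 50}

```text
clock: 5.3
eef_pos: [0.6607, 0.0523, 0.1622]
tool_rot: [0.126, 0.992, -0.0, -0.001]
ft_force: [-0.0, -0.2, -6.5]
grip_width: 0.0592
grasp_force: 67.6
```

```bash
python3 -c "
from h import *
to(.665,.050,.03,75.5)
im=bot.camera('scene');cv2.imwrite('pics/s.png',im[:,:,::-1])"
```

```text
d [-0.1  -0.02  2.64] w [-0.   -0.01 -0.01]
```

View pics/s.png

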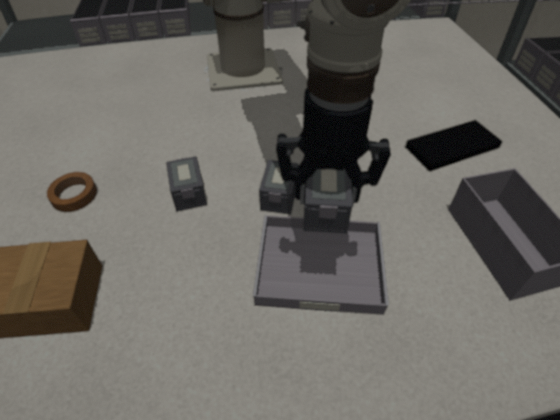

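The scene view shows the full box in the grip at (328,205), with its shadow inside the tray at (318,250). Lowering to just above the floor.

Emit:
drive_tool:
  rows:
    - {"dx": -0.05, "dy": 0, "dz": 0.4, "wx": 0, "wy": 0, "wz": 0, "hand": 50}
    - {"dx": -0.1, "dy": 0, "dz": 0.9, "wx": 0, "wy": 0, "wz": 0, "hand": 50}
    - {"dx": -0.1, "dy": 0, "dz": 1.4, "wx": 0, "wy": 0, "wz": 0, "hand": 50}
    - {"dx": -0.1, "dy": 0, "dz": 1.9, "wx": 0, "wy": 0, "wz": 0, "hand": 50}
    - {"dx": -0.1, "dy": 0, "dz": 2.3, "wx": 0, "wy": 0, "wz": 0, "hand": 50}
    - {"dx": -0.1, "dy": 0, "dz": 2.5, "wx": 0, "wy": 0, "wz": 0, "hand": 50}
    - {"dx": -0.1, "dy": 0, "dz": 2.6, "wx": 0, "wy": 0, "wz": 0, "hand": 50}
    - {"dx": -0.1, "dy": 0, "dz": 2.6, "wx": 0, "wy": 0, "wz": 0, "hand": 50}
    - {"dx": -0.1, "dy": 0, "dz": 2.6, "wx": 0, "wy": 0, "wz": 0, "hand": 50}

```text
clock: 6.25
eef_pos: [0.6674, 0.0507, 0.0338]
tool_rot: [0.127, 0.992, 0.0, 0.001]
ft_force: [-0.1, 0.3, -4.9]
grip_width: 0.0594
grasp_force: 67.6
```

Emit:
drive_tool:
  rows:
    - {"dx": 0, "dy": 0, "dz": 0.04, "wx": 0, "wy": 0, "wz": 0, "hand": 50}
    - {"dx": 0, "dy": 0, "dz": 0.08, "wx": 0, "wy": 0, "wz": 0, "hand": 50}
    - {"dx": 0, "dy": 0, "dz": 0.08, "wx": 0, "wy": 0, "wz": 0, "hand": 50}
    - {"dx": 0, "dy": 0, "dz": 0.08, "wx": 0, "wy": 0, "wz": 0, "hand": 50}

```text
clock: 6.65
eef_pos: [0.6664, 0.0505, 0.0284]
tool_rot: [0.127, 0.992, -0.0, -0.0]
ft_force: [-0.4, -0.6, -5.3]
grip_width: 0.059
grasp_force: 67.6
```

Still hanging at −5.3 N, so I'll ease it down further.

Emit:
drive_tool:
  rows:
    - {"dx": 0, "dy": 0, "dz": 0.02, "wx": 0, "wy": 0, "wz": 0, "hand": 50}
    - {"dx": 0, "dy": 0, "dz": 0.04, "wx": 0, "wy": 0, "wz": 0, "hand": 50}
    - {"dx": 0, "dy": 0, "dz": 0.04, "wx": 0, "wy": 0, "wz": 0, "hand": 50}
    - {"dx": 0, "dy": 0, "dz": 0.04, "wx": 0, "wy": 0, "wz": 0, "hand": 50}

```text
clock: 7.05
eef_pos: [0.6666, 0.0505, 0.0271]
tool_rot: [0.127, 0.992, 0.0, 0.0]
ft_force: [-2.8, -0.8, 1.2]
grip_width: 0.0594
grasp_force: 68.0
```

The box has touched down. Open and retract.

Emit:
drive_tool:
  rows:
    - {"dx": 0, "dy": 0, "dz": 0, "wx": 0, "wy": 0, "wz": 0, "hand": 62}
    - {"dx": 0, "dy": 0, "dz": 0, "wx": 0, "wy": 0, "wz": 0, "hand": 70}
    - {"dx": 0, "dy": 0, "dz": 0, "wx": 0, "wy": 0, "wz": 0, "hand": 82}
    - {"dx": 0, "dy": 0, "dz": 0, "wx": 0, "wy": 0, "wz": 0, "hand": 82}
    - {"dx": 0, "dy": 0, "dz": 0, "wx": 0, "wy": 0, "wz": 0, "hand": 82}
    - {"dx": 0, "dy": 0, "dz": -0.4, "wx": 0, "wy": 0, "wz": 0, "hand": 82}
    - {"dx": 0, "dy": 0, "dz": -1.2, "wx": 0, "wy": 0, "wz": 0, "hand": 82}
    - {"dx": 0, "dy": 0, "dz": -2.0, "wx": 0, "wy": 0, "wz": 0, "hand": 82}
    - {"dx": 0, "dy": 0, "dz": -3.0, "wx": 0, "wy": 0, "wz": 0, "hand": 82}
    - {"dx": 0, "dy": 0, "dz": -3.0, "wx": 0, "wy": 0, "wz": 0, "hand": 82}
    - {"dx": 5.0, "dy": 1.0, "dz": -3.0, "wx": 0, "wy": 0, "wz": 0, "hand": 82}
    - {"dx": 5.0, "dy": 1.0, "dz": -3.0, "wx": 0, "wy": 0, "wz": 0, "hand": 82}
    - {"dx": 5.0, "dy": 1.0, "dz": -3.0, "wx": 0, "wy": 0, "wz": 0, "hand": 82}
    - {"dx": 5.0, "dy": 1.0, "dz": -3.0, "wx": 0, "wy": 0, "wz": 0, "hand": 82}
    - {"dx": 5.0, "dy": 1.0, "dz": -3.0, "wx": 0, "wy": 0, "wz": 0, "hand": 82}
    - {"dx": 5.0, "dy": 1.0, "dz": -3.0, "wx": 0, "wy": 0, "wz": 0, "hand": 82}
    - {"dx": 5.0, "dy": 1.0, "dz": -3.0, "wx": 0, "wy": 0, "wz": 0, "hand": 82}
    - {"dx": 5.0, "dy": 1.0, "dz": -3.0, "wx": 0, "wy": 0, "wz": 0, "hand": 82}

```text
clock: 8.85
eef_pos: [0.4385, 0.1619, 0.1769]
tool_rot: [0.127, 0.992, 0.0, 0.001]
ft_force: [0.3, 0.1, 0.1]
grip_width: 0.0819
grasp_force: 0.0
```

```bash
python3 -c "
from h import *
im=bot.camera('top');cv2.imwrite('pics/t2.png',im[:,:,::-1])
for d in bot.outline_of('top','box_a'): print(round(d['score'],2),np.round(d['extent']))"
```

```text
0.85 [246. 153.  45.  72.]
0.8 [280. 259.  51.  66.]
0.7 [400. 268.  66.  67.]
```

View pics/t2.png

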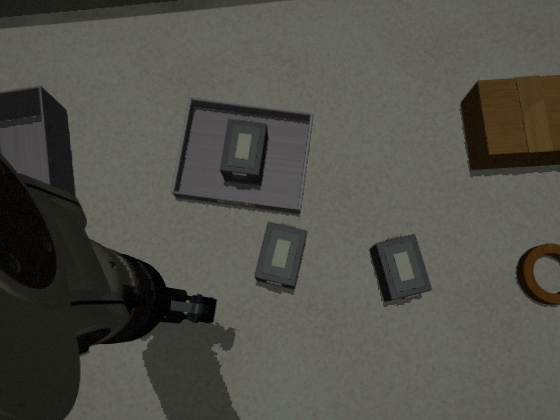

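The box stands upright in the tray at (244,150), the other two are untouched at (282,254) and (403,266), and the arm is clear. At about 6 N (0.6 kg) the choice is certain, so I'm handing in.

```bash
python3 -c "
from workcell import bot
print(bot.job_done())"
```

```text
the job is handed in; nothing more can be done
None
```

I handed the job in with the full box (about 6 N when lifted) standing upright on the tray floor; I left the other two untouched, since only one box can be full, and the hand-in returned no verdict.

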